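# Put the wide depth gauge back in its guides

### The job

Take the wider of the two brass depth gauges by its wooden grip and slide it, edges first, straight down into the wide pair of grooved guides of the walnut gauge rack. Keep hold of it until it stands fully home on the bottom of the guides, then let go and draw clear; leave the narrower gauge standing where it is.

Things in the scene. Friction and masses are not known exactly. Their poses are not given: they have to be found in the camera images.
- depth_gauge: wider gauge, about 0.45 kg: upright brass plate 80 mm wide (y), 8 thick (x), 90 tall (z up); on its top centre an ash grip 16 mm thick (x), 36 wide (y), 80 to 112 mm above the bottom edge: pinch it across its thickness. Origin: middle of the bottom edge. Front and back alike; either way round is right. Starts with its bottom 20 mm in the groove of a fixed 28 mm high wooden rest; lifts straight out.
- narrow_gauge: the narrower gauge: same brass plate, height, thickness and ash grip, but the plate is only 50 mm wide (y). Origin: middle of its bottom edge, z up. It stands loose in the groove of a rest of its own, and stays there.
- wide_bay (a point): middle of the floor of the wide bay of the fixed walnut rack, 15 mm above the table; z up, y from guide to guide (width of a seated gauge), x across the grooves. Facing grooves 16 mm wide (x), 14 deep, 88 apart bottom to bottom (y), rise 50 mm above this floor, then flare 10 mm each way to the rack's top at 65 mm. A seated gauge stands on this floor. The narrow bay (58 mm) is centred 93 mm away along +y.

How it is judged:
On the way:
1. the wide gauge is down on the floor of the wide bay, upright between the guides, while still held (x of depth_gauge in the frame of wide_bay between -0.012 and 0.012 m and y of depth_gauge in the frame of wide_bay between -0.012 and 0.012 m and angle between the y axis of depth_gauge and the y axis of wide_bay, either way round below 0.175 rad and angle between depth_gauge's own z axis and vertical below 0.2 rad and z of depth_gauge in the frame of wide_bay below 0.01 m and contact force between depth_gauge and the fingers above 1 N), for 0.1 s.
At the end, for the whole second after the job is handed in: The wide gauge stands released and at rest in the wide bay: bottom edge within 10 mm of the bay floor, within 12 mm of its middle each way, turned within 10 degrees of the line between the guides, leaning under 11 degrees. The narrow gauge is within 25 mm of where it stood (x of depth_gauge in the frame of wide_bay between -0.012 and 0.012 m and y of depth_gauge in the frame of wide_bay between -0.012 and 0.012 m and angle between the y axis of depth_gauge and the y axis of wide_bay, either way round below 0.175 rad and angle between depth_gauge's own z axis and vertical below 0.2 rad and z of depth_gauge in the frame of wide_bay below 0.01 m and linear speed of depth_gauge below 0.02 m/s and distance of narrow_gauge from where it was at the start of the episode below 0.025 m); the robot touches nothing.
It fails at once if the narrow gauge is moved from its place (more than 25 mm) (distance of narrow_gauge from where it was at the start of the episode above 0.025 m).
It also fails if it takes over 45 s, if anything falls off the work surface, if the arm or the gripper's body presses on something with over 40 N, if the wrist force passes 120 N, or if a joint passes its speed limit or range.

### The arm

A 6-joint arm with a two-finger parallel gripper is mounted at the origin on the work surface. World frame = base frame: x ahead of the robot, y to its left, z up, the work surface at z = 0. Lengths are in m, angles in rad, forces in N, time in s.
With the tool pointing down it reaches from about 0.325 to 1 m from the base axis. Payload 5.1 kg.
Tool frame: the origin (TCP) lies midway between the tips of the shut fingers; the grasp point (between the pads) lies 19 mm behind it; x points along the fingers, y is the direction in which the jaws open and shut, and the axes are right-handed (so a half turn about x gives the same grasp; the last joint's range is limited). The gripper opens to 85 mm and grips with 20 to 120 N. Pads are 22 mm wide; open, the fingers measure 114 mm over their backs; the gripper's body (76 mm by 85 mm) begins 54 mm behind the grasp point. The pads swing forward as they close: fully open they stand 13 mm farther back than shut.
Start: joints at [1.237, 0.124, 1.65, -0, 1.367, -0.083], TCP at [0.161, 0.63, 0.231] pointing down, gripper open.
Joint ranges: [-2.61, 2.61], [-1.02, 2.33], [0.03, 2.71], [-1.35, 4.49], [0.32, 2.68], [-2.91, 2.91]. Speed limits (rad/s): [2.57, 2.57, 3.14, 3.14, 3.14, 3.14].

### API

Orientations are given as a unit quaternion [x, y, z, w].
In Python, from cell import r gives the robot as it stands.
- The arm moves only by the shell command python3 -m pendant 'ROWS' [FORCE]. ROWS is JSON, a list of rows, each an object with "fingers": the finger opening in cm, from 0 to 8.54; "translation": the shift along the tool's x, y, z in cm, a list of three; "yaw": the turn about the tool's x in degrees. In form: [{"fingers": fingers, "translation": [dx, dy, dz], "yaw": yaw}, ...]. A call has 1 to 5 rows; each row shifts and turns the commanded pose from where the row before left it, along the tool's axes as they then stand; what a row does not reach is not made up. A row lasts 1/8 s, in which the tool goes at most 62.5 mm and 10.7 degrees, less where a joint would pass 70% of its speed; a pose out of reach is approached as far as the arm can. A call is refused whole if a number of a shift passes 6.25 or a number of a turn 10.7, either way. A call with a gripper value outside its range is refused whole. The fingers move at their own pace and stop on an object; FORCE is the grip in N (left out, the last holds). Time passes only in rows, so rows that do not move let the fingers close. It gives the time, the measured TCP pose, the force and the opening at its end, in the units of the state.
- r.state(): the state, without advancing time (a new reading comes with each control period).
- r.grab_frame(name): name is "side" or "top" or "wrist"; returns the picture (400x640x3 uint8, blue, green, red); there is no depth.
- r.camera_info(name): a dict with "intrinsics" (3x3 intrinsics, pixels), "k1" (the pictures are not rectified: a ray, as slopes to the right and down, at radius r is drawn at 1 + k1 r^2 times it, then the intrinsics apply), "cam_to_world" (4x4, takes a point from camera to world coordinates). Camera axes: x right, y up, looking along -z (the intrinsics and any distortion apply to the point x, -y, -z); pixel columns grow to the right and rows downward; lengths in m; the calibration is good to about 2 mm. A picture is of the moment at which its call begins: read the wrist's pose just before it. camera_info takes no time and is no camera call; for the wrist camera it gives the pose at the moment of the call.
- r.sign_off(): hands the job in, once; it reports no verdict.
Trained networks look in the newest picture that a camera, given by its name, has taken for a name from the list of things; names that differ only in an ending like _2 or _b are one class to them, and where a whole thing is asked for, a point or a joint stands for the part that bears it (a point fixed in the world has none). Each returns a list of dicts, best first, with "p" (0 to 1); they miss things now and then, are a little off and sometimes report something else, mostly with a low value. They report only what shows in the picture. A call takes as long as a camera call.
- r.boxes_of(camera, query): "at" ([x, y, z] in m, in world coordinates, good to about 4 mm: the middle of the surface that is visible of it).
The state is a dict: "time": time; "qpos": joint angles; "qd": joint speeds; "effort": joint torques, N m; "position": TCP position; "tool_rot": TCP orientation; "contact_force": force on the tool from outside, world axes, zero at the start; "ft_torque": the same for the moment, N m; "grip_width": finger opening in m.
Only numpy, scipy, OpenCV 4.12 (cv2) and the standard library are available. Lean on these libraries where they do the work, as an engineer would, in place of code of your own. Each camera call takes 0.05 s, during which the arm holds its last target.

## Working session

There is one attempt and no reset: what is moved stays moved. The work goes in short steps, Python scripts to look and compute and a shell command to move; the robot and the scene stay as the last step left them, time stands still between calls to the robot, and variables do not carry over. Pictures are saved under pics/ and viewed, and the job is handed in when it is done.

```bash
mkdir -p pics; ls
python3 - <<'E'
from cell import r
import cv2
s=r.state();print(s['time'],s['position'],s['tool_rot'],s['grip_width'])
for c in ['side','top','wrist']:
    i=r.camera_info(c);print(c,i['intrinsics'],i['k1'],i['cam_to_world'])
    cv2.imwrite(f'pics/{c}0.png',r.grab_frame(c))
    for q in ['depth_gauge','narrow_gauge','wide_bay']:
        try: print(c,q,r.boxes_of(c,q))
        except Exception as e: print(c,q,e)
E
```

```text
pics
0.0 [0.16113083 0.62907391 0.23003215] [ 0.08771433  0.70170128 -0.08917647  0.70140506] 0.08529226338539854
side [[492.67177019   0.         318.53802159]
 [  0.         492.67177019 199.33922021]
 [  0.           0.           1.        ]] -0.06733428504908702 [[ 0.99470071  0.06416284 -0.08033449  0.4426706 ]
 [-0.10147858  0.73818787 -0.66691886 -0.64119984]
 [ 0.01651053  0.67153689  0.74078715  0.742125  ]
 [ 0.          0.          0.          1.        ]]
side depth_gauge [{'at': [0.4838, 0.283, 0.0882], 'p': 0.95}]
side narrow_gauge [{'at': [0.5649, 0.0248, 0.092], 'p': 0.8}]
side wide_bay [{'at': [0.4815, -0.2756, 0.015], 'p': 0.59}]
top [[392.71332584   0.         316.95993418]
 [  0.         392.71332584 200.24733779]
 [  0.           0.           1.        ]] -0.05919420577718542 [[ 0.02739494  0.99171262 -0.12552126  0.435606  ]
 [-0.99943342  0.02962916  0.01596696 -0.0233342 ]
 [ 0.01955372  0.12501273  0.99196243  0.87231025]
 [ 0.          0.          0.          1.        ]]
top depth_gauge [{'at': [0.4871, 0.2879, 0.1119], 'p': 0.52}]
top narrow_gauge [{'at': [0.5623, 0.0408, 0.12], 'p': 0.78}]
top wide_bay [{'at': [0.4843, -0.2579, 0.0167], 'p': 0.71}]
wrist [[346.44196216   0.         320.42574429]
 [  0.         346.44196216 196.43803225]
 [  0.           0.           1.        ]] 0.019345036331978153 [[ 2.48308733e-01 -9.21462631e-01 -2.98746369e-01  8.46692695e-02]
 [ 9.68680919e-01  2.36133343e-01  7.68005328e-02  6.48381622e-01]
 [-2.24841972e-04 -3.08460151e-01  9.51237239e-01  3.73674313e-01]
 [ 0.00000000e+00  0.00000000e+00  0.00000000e+00  1.00000000e+00]]
wrist depth_gauge []
wrist narrow_gauge []
wrist wide_bay []
```

View pics/top0.png

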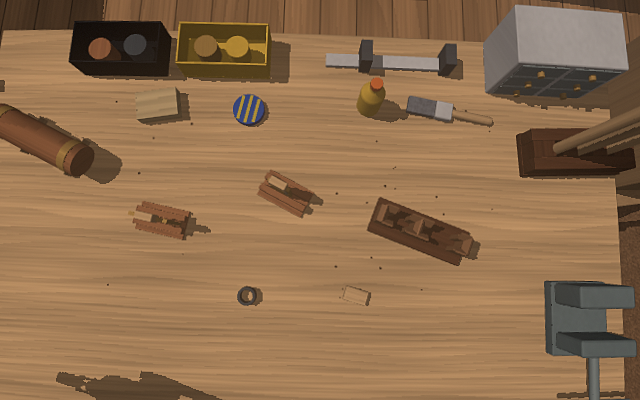

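View pics/side0.png

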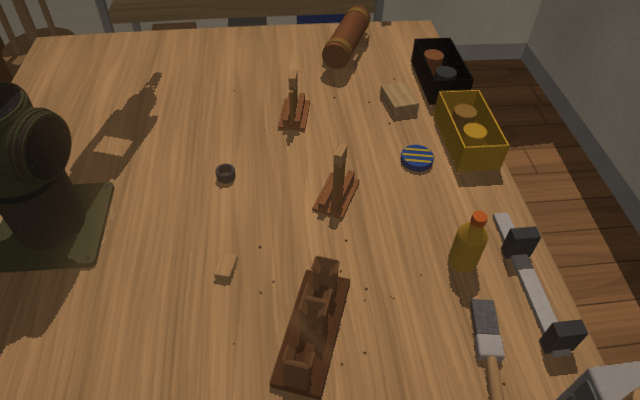

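Run:
```python
import cv2
t=cv2.imread('pics/top0.png')
a=cv2.resize(t[120:220,150:250],(400,400),interpolation=cv2.INTER_CUBIC)
b=cv2.resize(t[120:240,340:460],(400,400),interpolation=cv2.INTER_CUBIC)
cv2.imwrite('pics/crop0.png',cv2.hconcat([a,b]))
```

```text
(no output)
```

View pics/crop0.png

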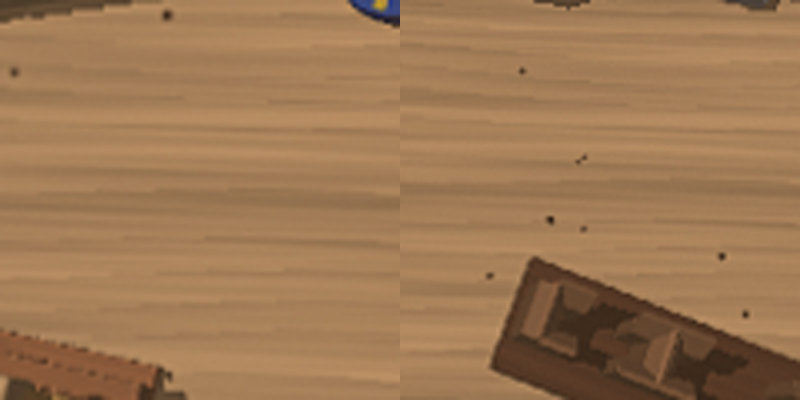

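Run:
```python
import cv2
t=cv2.imread('pics/top0.png')
f=lambda x,y,n=100:cv2.resize(t[y:y+n,x:x+n],(400,400),interpolation=cv2.INTER_CUBIC)
cv2.imwrite('pics/crop1.png',cv2.hconcat([f(120,170),f(240,145)]))
cv2.imwrite('pics/crop2.png',cv2.resize(t[185:275,360:490],(780,540),interpolation=cv2.INTER_CUBIC))
t=cv2.imread('pics/side0.png')
cv2.imwrite('pics/crop3.png',cv2.hconcat([f(245,50),f(280,130)]))
```

```text
(no output)
```

View pics/crop1.png

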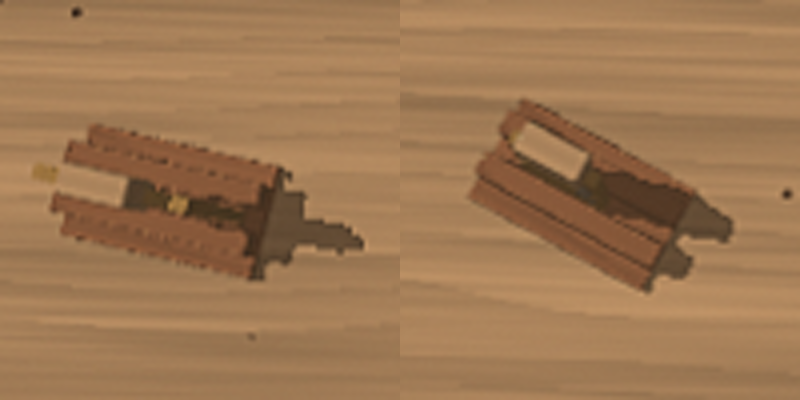

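View pics/crop2.png

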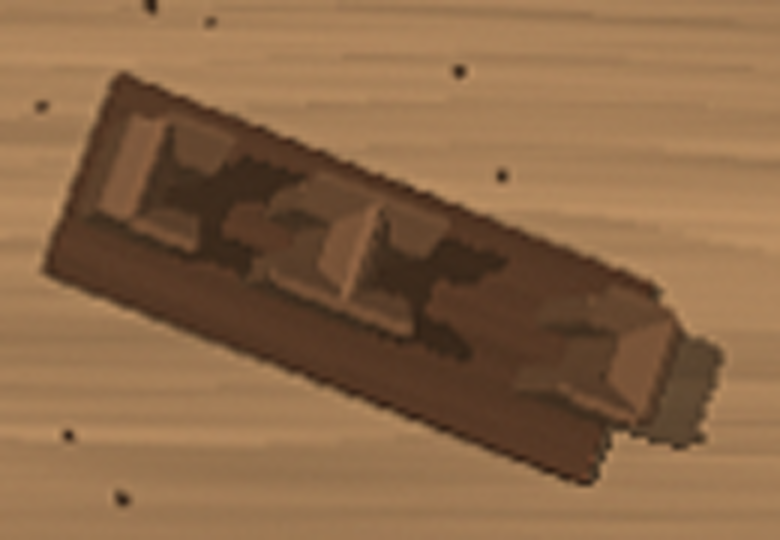

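View pics/crop3.png

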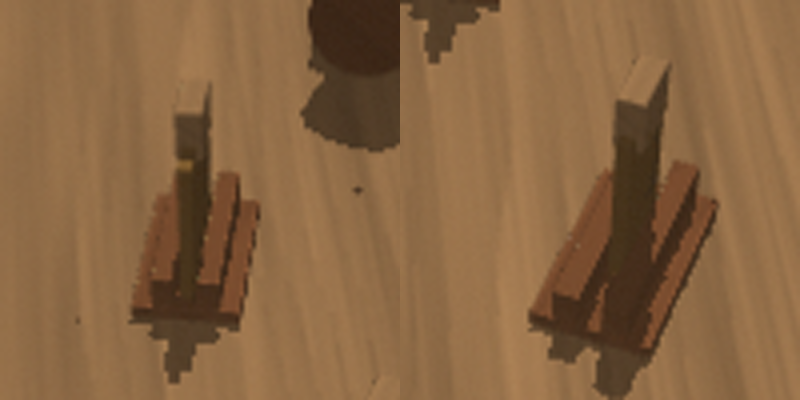

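```bash
cat > h.py <<'E'
from cell import r
import numpy as np, cv2
from scipy.spatial.transform import Rotation as R
def pix2(cam,uv,z,info=None):
    i=info or r.camera_info(cam);K=np.array(i['intrinsics']);T=np.array(i['cam_to_world'])
    out=[]
    for p in np.atleast_2d(uv).astype(float):
        d=np.array([(p[0]-K[0,2])/K[0,0],(p[1]-K[1,2])/K[1,1]]);n=d.copy()
        for _ in range(30): n=d/(1+i['k1']*(n@n))
        v=T[:3,:3]@np.array([n[0],-n[1],-1]);o=T[:3,3];out.append((o+v*(z-o[2])/v[2])[:2])
    return np.array(out)
def w2pix(cam,P,info=None):
    i=info or r.camera_info(cam);K=np.array(i['intrinsics']);T=np.array(i['cam_to_world'])
    q=(np.atleast_2d(P)-T[:3,3])@T[:3,:3];n=np.c_[q[:,0]/-q[:,2],-q[:,1]/-q[:,2]]
    n=n*(1+i['k1']*(n**2).sum(1))[:,None];return np.c_[n[:,0]*K[0,0]+K[0,2],n[:,1]*K[1,1]+K[1,2]]
def show():
    s=r.state();print(round(s['time'],3),np.round(s['position'],4),s['grip_width'],np.round(s['contact_force'],1));print(np.round(R.from_quat(s['tool_rot']).as_matrix(),3))
E
python3 - <<'E'
from h import *
c=lambda L,x,y,k:[(x+a/k-.5+.5/k,y+b/k-.5+.5/k) for a,b in L]
g=pix2('top',c([(55,165),(50,195),(130,177),(122,207)],120,170,4),.12);print('grip',g,g.mean(0))
b=pix2('top',c([(33,173),(188,207)],120,170,4),.098);print('plate',b,b.mean(0),np.linalg.norm(b[0]-b[1]))
ang=lambda p,q:np.degrees(np.arctan2(*(p-q)[::-1]))
print(ang(b[0],b[1]))
e=pix2('top',c([(90,125),(285,170),(60,232),(255,278)],120,170,4),.01);print('rest',e,e.mean(0),ang(e[0],e[1]),ang(e[2],e[3]))
k=pix2('top',c([(120,72),(660,290),(45,270),(590,485)],360,185,6),.012);print('rack',k,ang(k[0],k[1]),ang(k[2],k[3]),k.mean(0))
# upright tops
u=pix2('top',c([(130,118),(165,118),(135,220),(98,212),(380,205),(345,300),(675,320),(635,425),(610,375)],360,185,6),.08);print('up',u)
show()
E
```

```text
grip [[0.49951151 0.31868895]
 [0.48493674 0.31992303]
 [0.49484694 0.28146986]
 [0.48027443 0.28424294]] [0.48989241 0.30108119]
plate [[0.49704788 0.33949296]
 [0.48262049 0.26020901]] [0.48983419 0.29985098] 0.08058594304986219
79.68667215854302
rest [[0.53172225 0.35083943]
 [0.51003039 0.24000372]
 [0.47193696 0.36280784]
 [0.45028168 0.25266007]] [0.49099282 0.30157776] 78.92650362871505 78.87739127225015
rack [[ 0.55682386 -0.17603341]
 [ 0.48142157 -0.3784374 ]
 [ 0.48284515 -0.14901126]
 [ 0.40935543 -0.35098954]] 69.56794619233925 70.00610042379402 [ 0.4826115 -0.2636179]
up [[ 0.53155176 -0.16750263]
 [ 0.53190503 -0.17949181]
 [ 0.49684641 -0.16946433]
 [ 0.49920737 -0.15684747]
 [ 0.50426295 -0.2534145 ]
 [ 0.47169126 -0.24126375]
 [ 0.46770875 -0.35543846]
 [ 0.43187482 -0.34092071]
 [ 0.4485479  -0.33246997]]
0.6 [0.1613 0.6296 0.2313] 0.08542239871505067 [-0.2  0.1  0.4]
[[-0.     0.248  0.969]
 [ 0.     0.969 -0.248]
 [-1.     0.    -0.   ]]
```

```bash
python3 -m pendant '[{"fingers":8.54,"translation":[0,-2.4,4],"yaw":0},{"fingers":8.54,"translation":[0,-2.4,4],"yaw":0},{"fingers":8.54,"translation":[0,-2.4,4],"yaw":0},{"fingers":8.54,"translation":[0,-2.4,4],"yaw":0},{"fingers":8.54,"translation":[0,-2.4,4],"yaw":0}]' 60; python3 -m pendant '[{"fingers":8.54,"translation":[0,-2.4,4],"yaw":0},{"fingers":8.54,"translation":[0,0,0],"yaw":10},{"fingers":8.54,"translation":[0,0,0],"yaw":10},{"fingers":8.54,"translation":[0,0,0],"yaw":10},{"fingers":8.54,"translation":[0,0,0],"yaw":10}]';python3 -m pendant '[{"fingers":8.54,"translation":[0,0,0],"yaw":10},{"fingers":8.54,"translation":[0,0,0],"yaw":10},{"fingers":8.54,"translation":[0,0,0],"yaw":10},{"fingers":8.54,"translation":[0,0,0],"yaw":10},{"fingers":8.54,"translation":[0,0,0],"yaw":6.6}]'
python3 - <<'E'
from h import *
show()
cv2.imwrite('pics/wrist1.png',r.grab_frame('wrist'));print(r.boxes_of('wrist','depth_gauge'))
E
```

```text
time: 1.23
position: [0.3262, 0.4626, 0.2316]
tool_rot: [0.089, 0.701, -0.088, 0.702]
contact_force: [0.5, 0.4, -1.1]
grip_width: 0.0854
time: 1.85
position: [0.3582, 0.4306, 0.2315]
tool_rot: [0.325, 0.628, -0.325, 0.628]
contact_force: [-0.3, 0.3, -0.4]
grip_width: 0.0857
time: 2.48
position: [0.3581, 0.4306, 0.2315]
tool_rot: [0.547, 0.449, -0.546, 0.449]
contact_force: [-0.2, -0.6, -0.1]
grip_width: 0.0852
2.475 [0.3581 0.4306 0.2315] 0.08522822856635073 [-0.2 -0.6 -0.1]
[[ 0.     0.981 -0.194]
 [ 0.    -0.194 -0.981]
 [-1.     0.    -0.   ]]
[{'at': [0.4927, 0.3164, 0.0867], 'p': 0.74}]
```

View pics/wrist1.png

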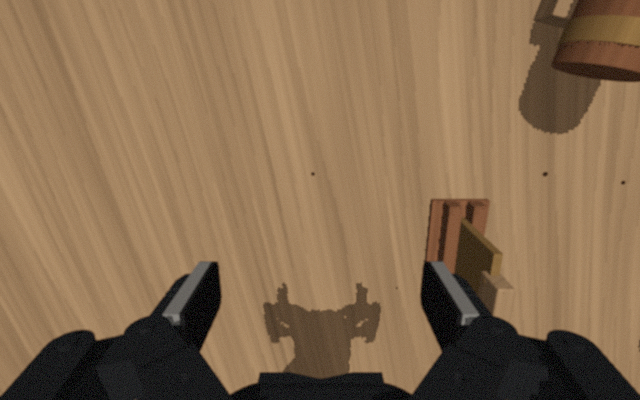

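```bash
python3 -m pendant '[{"fingers":8.54,"translation":[0,3.9,2.5],"yaw":0},{"fingers":8.54,"translation":[0,3.9,2.5],"yaw":0},{"fingers":8.54,"translation":[0,3.9,2.5],"yaw":0},{"fingers":8.54,"translation":[0,3.8,2.8],"yaw":0},{"fingers":8.54,"translation":[0,0,0],"yaw":0}]'
python3 - <<'E'
from h import *
show();i=r.camera_info('wrist')
f=r.grab_frame('wrist');cv2.imwrite('pics/wrist2.png',f);print(r.boxes_of('wrist','depth_gauge'))
cx=np.array([.490,.300]);a=np.radians(79);y=np.array([np.cos(a),np.sin(a)]);x=np.array([y[1],-y[0]])
print(w2pix('wrist',[list(cx+u*x*.008+v*y*.018)+[.12] for u in(-1,1) for v in (-1,1)],i))
E
```

```text
time: 3.2
position: [0.4924, 0.298, 0.2314]
tool_rot: [0.546, 0.449, -0.546, 0.449]
contact_force: [-0.2, 0.2, -1.2]
grip_width: 0.0856
3.2 [0.4924 0.298  0.2314] 0.08562795634192298 [-0.2  0.2 -1.2]
[[ 0.     0.981 -0.193]
 [-0.    -0.193 -0.981]
 [-1.     0.     0.   ]]
[{'at': [0.492, 0.3052, 0.1194], 'p': 0.84}]
[[306.54453188 211.45761216]
 [305.85664061 166.41898929]
 [327.01606834 211.42454298]
 [327.20865085 166.38272376]]
```

View pics/wrist2.png

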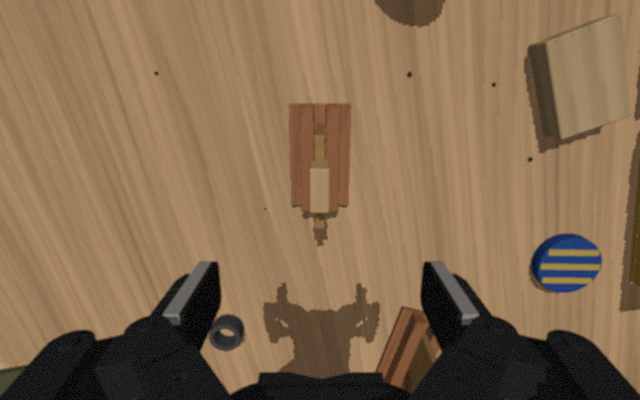

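Run:
```python
from h import *
i=r.camera_info('wrist');s=r.state();M=R.from_quat(s['tool_rot']).as_matrix()
for p,z in [((319.8,190),.12),((320,181.5),.098)]:   # grip mid; plate ends 138..225 mid
    g=pix2('wrist',[p],z,i)[0];print(g,(np.r_[g,0]-np.r_[s['position'][:2],0])@M*100)
f=cv2.imread('pics/wrist2.png');cv2.imwrite('pics/wc.png',cv2.resize(f[90:255,260:380],(576,594)[:2]))
```

```text
[0.49051796 0.30104759] [ 4.34845196e-05 -3.85334609e-02 -1.16180729e-01]
[0.49073637 0.30165347] [ 5.17782368e-05 -2.86077253e-02 -1.79815995e-01]
```

View pics/wc.png

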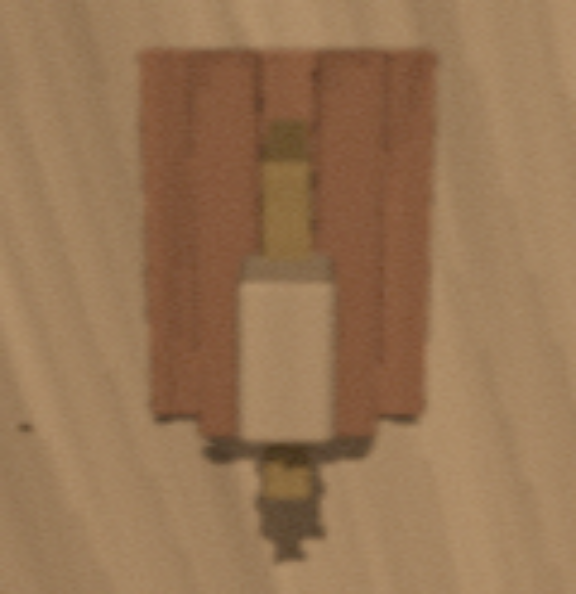

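```bash
python3 -m pendant '[{"fingers":8.54,"translation":[4,-0.2,-0.15],"yaw":0},{"fingers":8.54,"translation":[4,0,0],"yaw":0},{"fingers":8.54,"translation":[4,0,0],"yaw":0},{"fingers":8.54,"translation":[2.3,0,0],"yaw":0},{"fingers":8.54,"translation":[0,0,0],"yaw":0}]'
python3 - <<'E'
from h import *
cv2.imwrite('pics/wrist3.png',r.grab_frame('wrist'))
E
```

```text
time: 3.92
position: [0.4864, 0.3021, 0.0859]
tool_rot: [-0.543, -0.451, 0.547, -0.45]
contact_force: [0.4, 0.1, 1.0]
grip_width: 0.0851
```

View pics/wrist3.png

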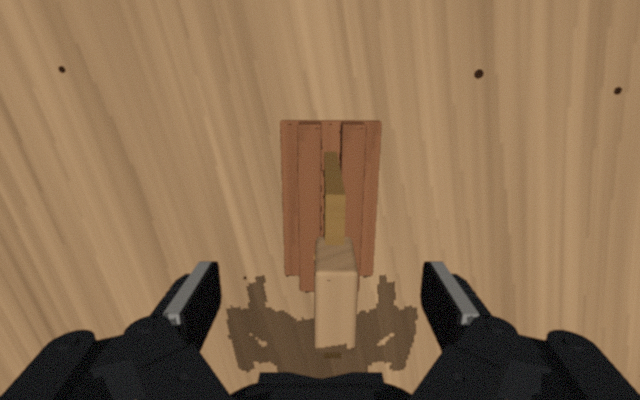

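```bash
python3 -m pendant '[{"fingers":8.54,"translation":[0,0.4,0],"yaw":0},{"fingers":8.54,"translation":[0,0,0],"yaw":0}]'
python3 - <<'E'
from h import *
show()
cv2.imwrite('pics/wrist4.png',r.grab_frame('wrist'))
E
```

```text
time: 4.22
position: [0.4941, 0.3017, 0.0902]
tool_rot: [0.547, 0.45, -0.544, 0.45]
contact_force: [0.5, -0.1, -0.5]
grip_width: 0.0855
4.225 [0.4941 0.3017 0.0902] 0.0855090453245996 [ 0.5 -0.1 -0.5]
[[ 0.003  0.982 -0.19 ]
 [ 0.001 -0.19  -0.982]
 [-1.     0.003 -0.002]]
```

View pics/wrist4.png

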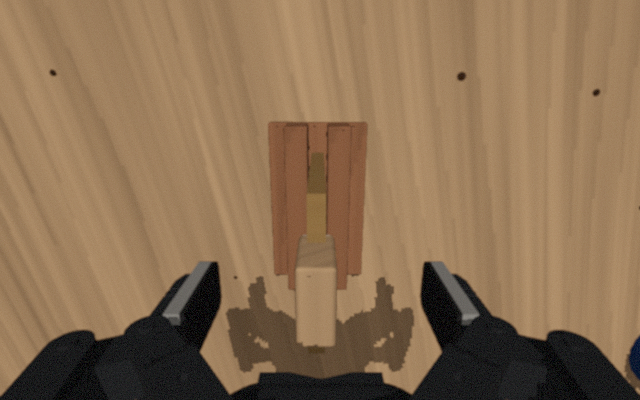

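```bash
python3 -m pendant '[{"fingers":8.54,"translation":[0.1,-0.1,0],"yaw":0},{"fingers":8.54,"translation":[0,0,0],"yaw":0}]'; python3 -m pendant '[{"fingers":1,"translation":[0,0,0],"yaw":0},{"fingers":0.5,"translation":[0,0,0],"yaw":0},{"fingers":0.5,"translation":[0,0,0],"yaw":0},{"fingers":0.5,"translation":[0,0,0],"yaw":0},{"fingers":0.5,"translation":[0,0,0],"yaw":0}]' 60
```

```text
time: 4.53
position: [0.4918, 0.3012, 0.0874]
tool_rot: [-0.546, -0.45, 0.546, -0.45]
contact_force: [0.4, -0.1, 0.2]
grip_width: 0.0855
time: 5.15
position: [0.4921, 0.3013, 0.0874]
tool_rot: [0.546, 0.45, -0.545, 0.45]
contact_force: [0.4, -1.1, 0.2]
grip_width: 0.0155
```

```bash
python3 -m pendant '[{"fingers":0.5,"translation":[0,0,0],"yaw":0},{"fingers":0.5,"translation":[-1.5,0,0],"yaw":0},{"fingers":0.5,"translation":[-3,0,0],"yaw":0},{"fingers":0.5,"translation":[-4,0,0],"yaw":0},{"fingers":0.5,"translation":[-4,0,0],"yaw":0}]' 80
python3 - <<'E'
from h import *
show()
cv2.imwrite('pics/wrist5.png',r.grab_frame('wrist'))
E
```

```text
time: 5.78
position: [0.491, 0.3008, 0.2129]
tool_rot: [-0.545, -0.45, 0.546, -0.45]
contact_force: [0.0, -0.1, -4.1]
grip_width: 0.0149
5.775 [0.491  0.3008 0.2129] 0.014894502086685102 [ 0.  -0.1 -4.1]
[[-0.002  0.982 -0.19 ]
 [-0.001 -0.19  -0.982]
 [-1.    -0.002  0.001]]
```

View pics/wrist5.png

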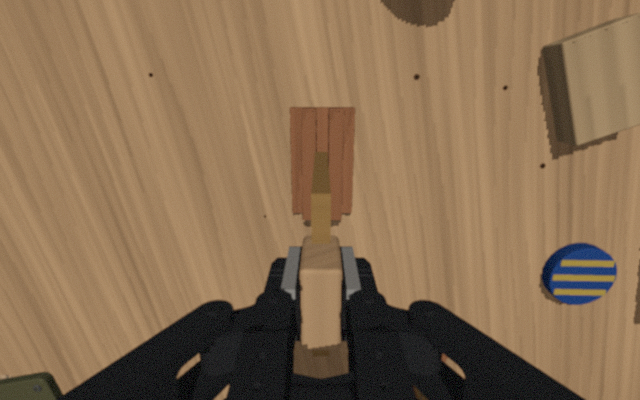

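```bash
python3 -m pendant '[{"fingers":0.5,"translation":[-3,0.3,2],"yaw":0},{"fingers":0.5,"translation":[0,0.5,4],"yaw":0},{"fingers":0.5,"translation":[0,0.6,5],"yaw":0},{"fingers":0.5,"translation":[0,0.6,5],"yaw":0},{"fingers":0.5,"translation":[0,0.6,5],"yaw":0}]';python3 -m pendant '[{"fingers":0.5,"translation":[0,0.6,5],"yaw":0},{"fingers":0.5,"translation":[0,0.6,5],"yaw":0},{"fingers":0.5,"translation":[0,0.6,5],"yaw":0},{"fingers":0.5,"translation":[0,0.6,5],"yaw":0},{"fingers":0.5,"translation":[0,0.6,5],"yaw":0}]';python3 -m pendant '[{"fingers":0.5,"translation":[0,0.6,5],"yaw":0},{"fingers":0.5,"translation":[0,0.6,5],"yaw":0},{"fingers":0.5,"translation":[0,0.6,5],"yaw":0},{"fingers":0.5,"translation":[0,0.6,4],"yaw":0},{"fingers":0.5,"translation":[0,0.3,2],"yaw":0}]';python3 -m pendant '[{"fingers":0.5,"translation":[0,0,0],"yaw":9.2},{"fingers":0.5,"translation":[0,0,0],"yaw":0},{"fingers":0.5,"translation":[0,0,0],"yaw":0}]'
python3 - <<'E'
from h import *
show()
i=r.camera_info('wrist');cv2.imwrite('pics/wrist6.png',r.grab_frame('wrist'));print(r.boxes_of('wrist','wide_bay'))
import pickle;pickle.dump((i,r.state()),open('w6.pkl','wb'))
E
```

```text
time: 6.45
position: [0.4764, 0.0887, 0.2411]
tool_rot: [-0.545, -0.45, 0.546, -0.45]
contact_force: [0.5, -0.7, -3.9]
grip_width: 0.015
time: 7.08
position: [0.4583, -0.1622, 0.2411]
tool_rot: [-0.545, -0.45, 0.546, -0.449]
contact_force: [0.2, 0.3, -5.7]
grip_width: 0.0149
time: 7.7
position: [0.4449, -0.3736, 0.2408]
tool_rot: [-0.546, -0.45, 0.546, -0.448]
contact_force: [-0.2, 0.6, -5.5]
grip_width: 0.0146
time: 8.07
position: [0.4459, -0.3715, 0.2419]
tool_rot: [0.579, 0.406, -0.579, 0.405]
contact_force: [0.6, -0.8, -4.7]
grip_width: 0.015
8.075 [ 0.4459 -0.3715  0.2419] 0.015026187625977261 [ 0.6 -0.8 -4.7]
[[-0.     0.94  -0.342]
 [ 0.001 -0.342 -0.94 ]
 [-1.    -0.001 -0.001]]
[]
```

View pics/wrist6.png

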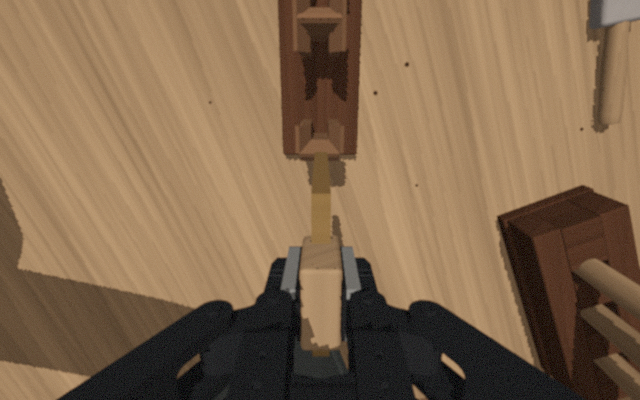

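Run:
```python
import cv2
f=cv2.imread('pics/wrist6.png');cv2.imwrite('pics/wc6.png',cv2.resize(f[0:170,260:380],(600,850)[0:2],interpolation=cv2.INTER_CUBIC)[:600])
cv2.imwrite('pics/wc6b.png',cv2.resize(f[90:190,260:390],(780,600),interpolation=cv2.INTER_CUBIC))
```

```text
(no output)
```

View pics/wc6.png

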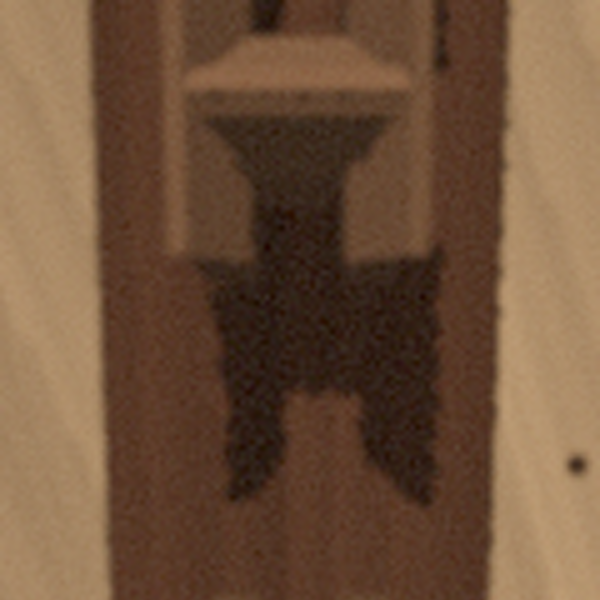

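View pics/wc6b.png

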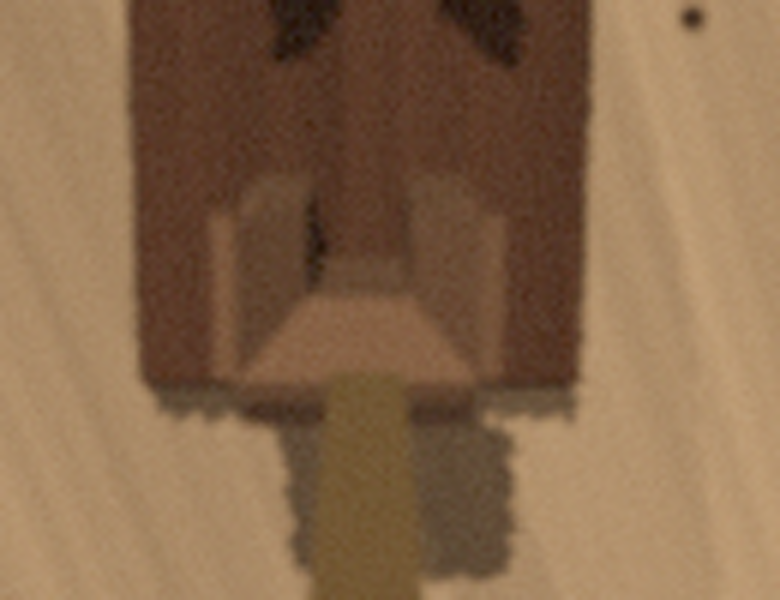

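Run:
```python
from h import *
import pickle
i,s=pickle.load(open('w6.pkl','rb'));M=R.from_quat(s['tool_rot']).as_matrix()
def t(n,p,z):
    g=pix2('wrist',p,z,i)
    for q in g: print(n,q.round(4),((np.r_[q,0]-np.r_[s['position'][:2],0])@M*100)[1:].round(2))
t('near top',[(300,153.3),(338.3,153.3)],.08)
t('near low',[(311.7,139.2),(328.7,139.2)],.065)
t('ridge',[(296,17.2),(342.4,17.2)],.08)
t('base',[(281.8,100),(281,0),(357.8,120),(361.6,4)],.015)
z0=s['position'][2]-.0795
for z in (z0,z0+.09): t('plate end',[(314.3,152),(328.3,152)],z)
```

```text
near top [ 0.4358 -0.3467] [-1.82 -2.  ]
near top [ 0.4677 -0.3583] [ 1.58 -2.  ]
near low [ 0.4488 -0.3405] [-0.81 -3.02]
near low [ 0.4634 -0.3459] [ 0.75 -3.02]
ridge [ 0.4717 -0.2447] [ -1.94 -12.81]
ridge [ 0.5061 -0.2572] [  1.72 -12.81]
base [ 0.4301 -0.2991] [-3.98 -6.27]
base [ 0.4634 -0.215 ] [ -3.74 -15.31]
base [ 0.4972 -0.3449] [ 3.89 -4.26]
base [ 0.5337 -0.2442] [  3.87 -14.98]
plate end [ 0.455  -0.3358] [-0.39 -3.67]
plate end [ 0.4635 -0.3389] [ 0.51 -3.67]
plate end [ 0.4624 -0.3205] [-0.22 -5.37]
plate end [ 0.4675 -0.3223] [ 0.32 -5.37]
```

Run:
```python
from h import *
import pickle
i,s=pickle.load(open('w6.pkl','rb'));M=R.from_quat(s['tool_rot']).as_matrix()
f=cv2.imread('pics/wrist6.png');print([(k,f[k,319:324].mean(0).astype(int).tolist()) for k in list(range(146,158))+list(range(184,200,1))+list(range(232,246,2))])
z0=s['position'][2]-.0795
P=lambda y,z,h:s['position']+M@np.array([0,y,z])+np.array([0,0,h-.0795])
print(w2pix('wrist',[P(0,-.04,0),P(0,-.04,.09),P(0,-.018,.112),P(0,.018,.112)],i))
```

```text
[(146, [68, 98, 135]), (147, [67, 97, 134]), (148, [69, 97, 135]), (149, [67, 97, 135]), (150, [68, 97, 134]), (151, [64, 94, 130]), (152, [54, 89, 119]), (153, [52, 88, 114]), (154, [52, 87, 113]), (155, [49, 85, 113]), (156, [53, 88, 113]), (157, [50, 85, 112]), (184, [49, 85, 114]), (185, [53, 88, 116]), (186, [53, 87, 115]), (187, [50, 87, 115]), (188, [51, 87, 115]), (189, [49, 86, 113]), (190, [52, 88, 115]), (191, [50, 86, 115]), (192, [53, 91, 119]), (193, [58, 100, 130]), (194, [66, 110, 144]), (195, [70, 116, 150]), (196, [69, 117, 150]), (197, [69, 118, 151]), (198, [70, 117, 152]), (199, [72, 118, 152]), (232, [67, 114, 148]), (234, [67, 114, 147]), (236, [69, 113, 147]), (238, [68, 115, 148]), (240, [65, 111, 145]), (242, [70, 115, 147]), (244, [78, 111, 140])]
[[320.33193835 146.97953088]
 [319.92282654 186.32947415]
 [319.72730399 263.24582562]
 [319.72047465 346.60379012]]
```

```bash
python3 -m pendant '[{"fingers":0.5,"translation":[0,-0.1,-3.8],"yaw":0},{"fingers":0.5,"translation":[0,0,-3.8],"yaw":0},{"fingers":0.5,"translation":[3,0,0],"yaw":0},{"fingers":0.5,"translation":[3,0,0],"yaw":0},{"fingers":0.5,"translation":[0,0,0],"yaw":0}]' 80
python3 - <<'E'
from h import *
show()
f=r.grab_frame('side')[150:400,230:430]
t=r.grab_frame('top')[150:290,340:520]
cv2.imwrite('pics/s7.png',cv2.resize(f,(480,600)));cv2.imwrite('pics/t7.png',cv2.resize(t,(720,560)));cv2.imwrite('pics/w7.png',r.grab_frame('wrist'))
E
```

```text
time: 8.8
position: [0.4696, -0.2988, 0.1792]
tool_rot: [-0.579, -0.407, 0.58, -0.403]
contact_force: [-0.2, 0.2, -4.8]
grip_width: 0.0147
8.8 [ 0.4696 -0.2988  0.1792] 0.014677704128857836 [-0.2  0.2 -4.8]
[[-0.005  0.939 -0.343]
 [ 0.004 -0.343 -0.939]
 [-1.    -0.006 -0.002]]
```

View pics/s7.png

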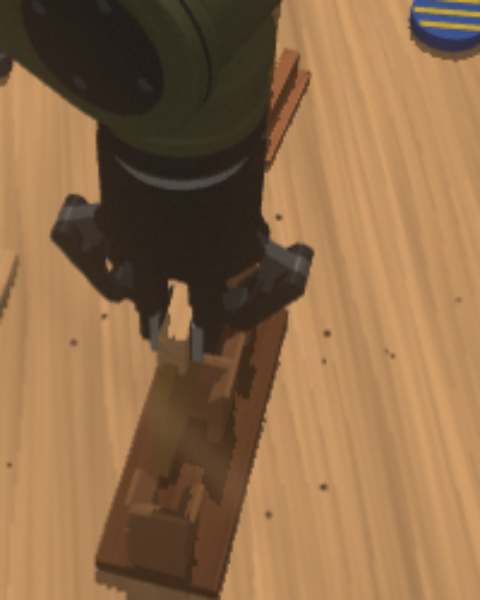

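View pics/w7.png

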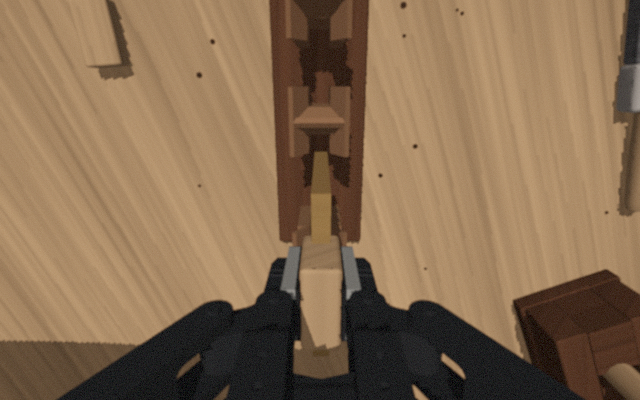

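Run:
```python
from h import *
i=r.camera_info('wrist');s=r.state();M=R.from_quat(s['tool_rot']).as_matrix()
f=cv2.imread('pics/w7.png');cv2.imwrite('pics/w7c.png',cv2.resize(f[70:170,260:390],(780,600),interpolation=cv2.INTER_CUBIC))
for n,p,z in [('ridge',(319.5,122),.08),('plate',(320.7,151.7),s['position'][2]-.0795)]:
    g=pix2('wrist',[p],z,i)[0];print(n,((np.r_[g,0]-np.r_[s['position'][:2],0])@M*100)[1:])
show()
```

```text
ridge [-0.0097345  -5.29586696]
plate [ 0.06835123 -3.66682092]
8.95 [ 0.4719 -0.3011  0.1841] 0.01523196298024486 [ 0.8  0.2 -3.2]
[[ 0.002  0.939 -0.344]
 [-0.002 -0.344 -0.939]
 [-1.     0.002  0.001]]
```

View pics/w7c.png

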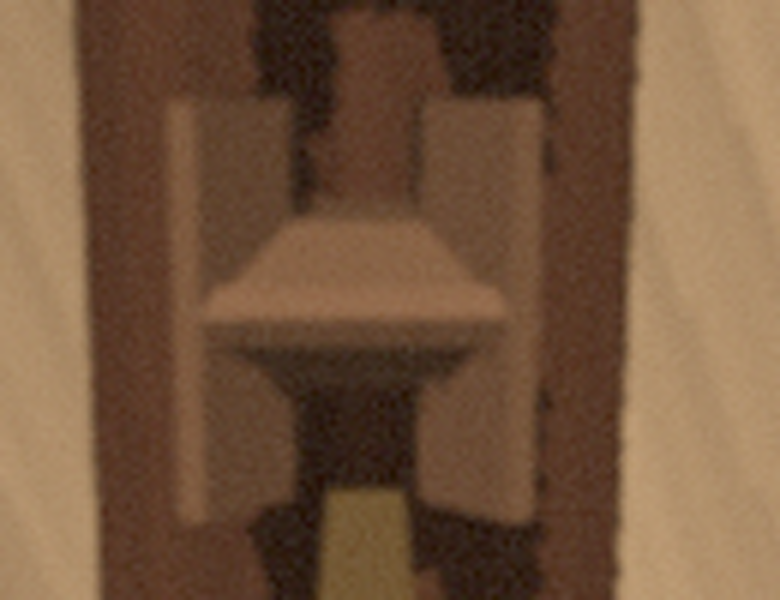

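```bash
python3 -m pendant '[{"fingers":0.5,"translation":[1,-0.1,-0.1],"yaw":0},{"fingers":0.5,"translation":[1.5,0,0],"yaw":0},{"fingers":0.5,"translation":[1.5,0,0],"yaw":0},{"fingers":0.5,"translation":[1.5,0,0],"yaw":0},{"fingers":0.5,"translation":[0,0,0],"yaw":0}]'
```

```text
time: 9.57
position: [0.4693, -0.2984, 0.1247]
tool_rot: [-0.579, -0.406, 0.58, -0.403]
contact_force: [0.3, 0.1, -4.7]
grip_width: 0.0149
```

```bash
python3 -m pendant '[{"fingers":0.5,"translation":[0.8,0,0],"yaw":0},{"fingers":0.5,"translation":[0.8,0,0],"yaw":0},{"fingers":0.5,"translation":[0.6,0,0],"yaw":0},{"fingers":0.5,"translation":[0.3,0,0],"yaw":0},{"fingers":0.5,"translation":[0,0,0],"yaw":0}]'; python3 -m pendant '[{"fingers":0.5,"translation":[0.2,0,0],"yaw":0},{"fingers":0.5,"translation":[0.1,0,0],"yaw":0},{"fingers":0.5,"translation":[0,0,0],"yaw":0}]'
```

```text
time: 10.2
position: [0.4705, -0.2993, 0.1021]
tool_rot: [-0.58, -0.405, 0.58, -0.405]
contact_force: [0.6, 0.1, -5.1]
grip_width: 0.0147
time: 10.58
position: [0.4706, -0.2993, 0.0993]
tool_rot: [-0.58, -0.405, 0.58, -0.405]
contact_force: [0.0, -0.8, -4.9]
grip_width: 0.0152
```

Expected seat is at TCP z ≈ 0.0945; creep until the contact force rises.

```bash
python3 -m pendant '[{"fingers":0.5,"translation":[0.2,0,0],"yaw":0},{"fingers":0.5,"translation":[0.1,0,0],"yaw":0},{"fingers":0.5,"translation":[0,0,0],"yaw":0}]'; python3 -m pendant '[{"fingers":0.5,"translation":[0.15,0,0],"yaw":0},{"fingers":0.5,"translation":[0.05,0,0],"yaw":0},{"fingers":0.5,"translation":[0,0,0],"yaw":0}]'
```

```text
time: 10.95
position: [0.4705, -0.2993, 0.0962]
tool_rot: [-0.58, -0.405, 0.58, -0.405]
contact_force: [-0.0, -0.3, -5.5]
grip_width: 0.015
time: 11.32
position: [0.4706, -0.2993, 0.0945]
tool_rot: [0.58, 0.405, -0.58, 0.405]
contact_force: [-0.1, 0.6, -2.9]
grip_width: 0.0147
```

Force begins to change at 0.0945, exactly as predicted. Press slightly more and look.

```bash
python3 -m pendant '[{"fingers":0.5,"translation":[0.1,0,0],"yaw":0},{"fingers":0.5,"translation":[0.05,0,0],"yaw":0},{"fingers":0.5,"translation":[0,0,0],"yaw":0},{"fingers":0.5,"translation":[0,0,0],"yaw":0}]'
python3 - <<'E'
from h import *
show()
f=r.grab_frame('side')[150:400,230:430]
cv2.imwrite('pics/s8.png',cv2.resize(f,(480,600)));cv2.imwrite('pics/w8.png',r.grab_frame('wrist'))
E
```

```text
time: 11.82
position: [0.4709, -0.2995, 0.0945]
tool_rot: [0.58, 0.405, -0.58, 0.405]
contact_force: [-2.8, 3.0, 5.3]
grip_width: 0.015
11.825 [ 0.4709 -0.2995  0.0945] 0.01501807688092858 [-2.8  3.   5.3]
[[ 0.     0.939 -0.345]
 [-0.    -0.345 -0.939]
 [-1.     0.     0.   ]]
```

View pics/s8.png

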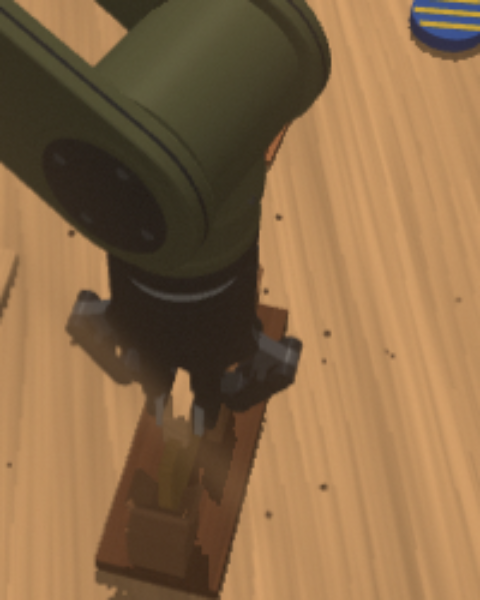

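View pics/w8.png

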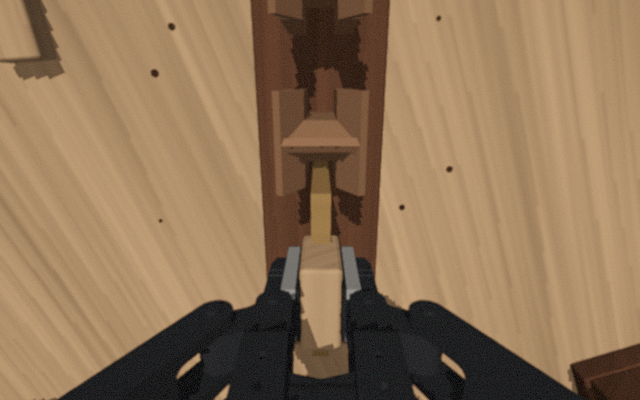

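```bash
python3 -m pendant '[{"fingers":3,"translation":[0,0,0],"yaw":0},{"fingers":5,"translation":[0,0,0],"yaw":0},{"fingers":7,"translation":[0,0,0],"yaw":0},{"fingers":7,"translation":[0,0,0],"yaw":0},{"fingers":7,"translation":[0,0,0],"yaw":0}]'; python3 -m pendant '[{"fingers":7,"translation":[-2,0,0],"yaw":0},{"fingers":7,"translation":[-4,0,0],"yaw":0},{"fingers":7,"translation":[-4,0,0],"yaw":0},{"fingers":7,"translation":[-4,0,0],"yaw":0},{"fingers":7,"translation":[0,0,0],"yaw":0}]'; python3 -m pendant '[{"fingers":7,"translation":[0,0,4],"yaw":0},{"fingers":7,"translation":[0,0,4],"yaw":0},{"fingers":7,"translation":[0,0,0],"yaw":0},{"fingers":7,"translation":[0,0,0],"yaw":0}]'
python3 - <<'E'
from h import *
show()
f=r.grab_frame('side');cv2.imwrite('pics/s9.png',f);cv2.imwrite('pics/w9.png',r.grab_frame('wrist'))
for c in ('side','wrist'):
  for q in ('depth_gauge','narrow_gauge'): print(c,q,r.boxes_of(c,q))
E
```

```text
time: 12.55
position: [0.4706, -0.2993, 0.0927]
tool_rot: [-0.58, -0.405, 0.58, -0.405]
contact_force: [-0.4, 0.3, 0.4]
grip_width: 0.0698
time: 13.18
position: [0.4727, -0.3009, 0.2395]
tool_rot: [0.581, 0.401, -0.579, 0.408]
contact_force: [-0.1, -0.4, -0.7]
grip_width: 0.07
time: 13.68
position: [0.4429, -0.3739, 0.2326]
tool_rot: [0.58, 0.405, -0.58, 0.404]
contact_force: [-0.3, 0.1, 0.5]
grip_width: 0.07
13.675 [ 0.4429 -0.3739  0.2326] 0.06998532922406028 [-0.3  0.1  0.5]
[[-0.     0.939 -0.345]
 [ 0.001 -0.345 -0.939]
 [-1.    -0.001 -0.001]]
side depth_gauge [{'at': [0.4613, -0.3176, 0.106], 'p': 0.75}]
side narrow_gauge [{'at': [0.5618, 0.0209, 0.0592], 'p': 0.8}]
wrist depth_gauge [{'at': [0.4673, -0.2996, 0.1267], 'p': 0.8}, {'at': [0.4718, -0.2895, 0.0153], 'p': 0.2}]
wrist narrow_gauge []
```

View pics/s9.png

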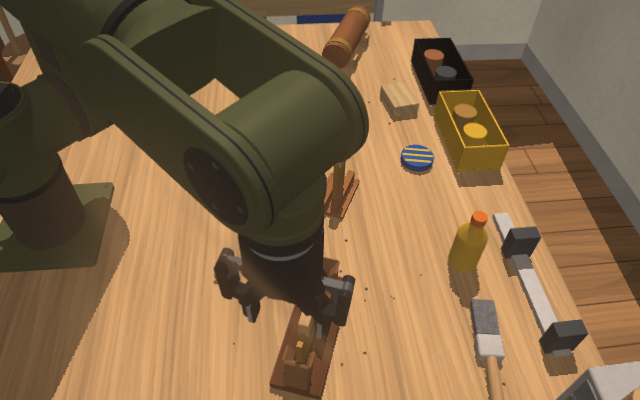

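View pics/w9.png

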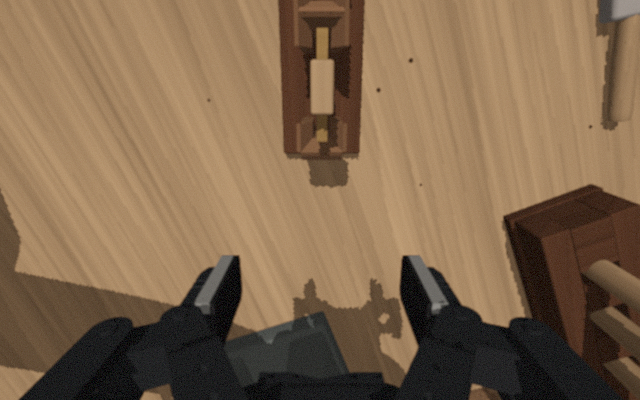

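Run:
```python
from h import *
print(r.sign_off())
```

```text
the job is handed in; nothing more can be done
None
```

The wide gauge is standing in the wide bay of the walnut rack, released, and I have handed the job in. It took about 14 s of the 45 s allowed, and sign-off returned no verdict.

- **What I did:** I gripped it by the ash grip at 80 N and lifted it out of its rest. I lined it up over the wide bay with the wrist camera and lowered it between the guides. It touched down at a TCP height of 0.0945 m, the height I had predicted for the bay floor. I kept hold and pressed it down lightly, with the wrist reading about 5 N upward, then opened the fingers and drew clear.
- **Last checks:** The wrist picture shows the gauge upright and in line with the guides, between both grooves. The network put the top of its grip at (0.467, -0.300, 0.127) m. The height fits a gauge standing on the bay floor, and it is about 3 mm from the bay middle I worked out at (0.468, -0.297) m. The narrow gauge looks unmoved in the side picture. The hand is about 8 cm aside and well above, with roughly zero force.
- **What disagreed:** The side-camera network put the seated gauge about 2 cm from the wrist estimate, at (0.461, -0.318) m. The arm partly hid the gauge in that view, so I trusted the wrist picture. For the bay, both fixed cameras' networks gave points nearer the middle of the whole rack, so I measured the bay from its guides instead.

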